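# Tare the bench balance under its draught shield

### The job

The white pot stands on the pan of the bench balance and has to be tared out of draughts: push the sliding glass lid of the draught shield fully shut, and only then reach a fingertip down into the oblong well at the front of the balance, press the sunken tare key right down, keep it down for two full seconds and let it come up again. Nothing is to be lifted: do not shove the balance, upset the pot inside, press the small round on/off key, or disturb the bottle, the vial and the timer beside it.

Things in the scene. Friction and masses are not known exactly. Their poses are not given: they have to be found in the camera images.
- balance: Loose white bench balance, 3.2 kg. Origin: centre of its underside; +x along its 240 mm length away from the robot, +y to its left across its 180 mm width, z up. The front 95 mm is a flat panel 49 mm high. Behind it, centred at x +45, y 0 mm, stands a glass box 125 mm along x by 135 mm along y, rails on top 138 mm high; in it a steel pan, 84 mm in diameter, top 55 mm high.
- lid (a joint): Sliding glass lid in an aluminium frame on top of the glass box. 0 m = fully shut; grows to 0.09 m as the lid slides to the balance's left (+y), overhanging there. Starts about 50 to 85 mm open. It slides stiffly (about 1.2 N) and stays where it is left; a stop ends its travel at 0.
- lid_rail (a point): Middle of the outer (left) top edge of the lid's upright aluminium pull rail; moves with the lid; axes as the balance's. The rail runs 100 mm along x, is 8 mm thick and reaches from 131 to 155 mm above the bench; the lid's top beside it is 137 mm high. Pushing its outer face towards -y shuts the lid; when shut, that face is 8 mm outside the glass box.
- tare_key (a joint): Tare key in the oblong well. 0 m = up, 0.005 m = right down on its stop. A spring needs about 1.4 N to start and 5 N at the stop, and returns the key.
- tare_top (a point): Centre of the tare key's flat top (32 mm along the balance's x, 44 mm along y), moving with the key. When up it lies 15 mm below the panel, 34 mm above the bench, at balance x -86, y -44 mm.
- well_mouth (a point): Centre of the mouth of the oblong well, in the panel's top, 49 mm above the bench, at balance x -86, y -44 mm (the right front of the balance). The well is 36 mm along the balance's x by 48 mm along its y, with upright walls and slightly bevelled edges. Axes as the balance's.
- power_key (a joint): Small round on/off key, 15 mm in diameter, sunk 7 mm in a round hole of 19 mm diameter at the left front of the panel (balance x -86, y +62 mm). 0 m = up, 0.003 m = down. Not to be pressed.
- pot: Loose white plastic pot, 47 mm in diameter, 54 mm high, upright on the pan inside the glass box. Origin: centre of its underside.
- bottle: Loose amber reagent bottle with a black cap, 33 mm in diameter, 68 mm high, to the right of the balance. Origin: centre of its underside. To be left alone.
- vial: Loose sample vial with a white cap, 20 mm in diameter, 48 mm high, to the right of the front of the balance. Origin: centre of its underside. To be left alone.
- timer: Loose wind-up timer, 60 mm in diameter, 44 mm high, to the left of the front of the balance. Origin: centre of its underside. To be left alone.
Mind the look-alikes: they are no part of the job. Leave any purple or yellow look-alike of the pot alone.

How it is judged (in metres and radians):
On the way, in this order (a step that is already met when the one before it is completed fails the run):
1. the lid of the draught shield is fully shut (value of joint lid below 0.003 m), for 0.2 s.
2. with the lid shut, the tare key is held right down by the fingers for two seconds (value of joint tare_key above 0.004 m and value of joint lid below 0.004 m and contact force between the fingers and tare_key above 1 N), for 1.8 s.
At the end, for the whole second after the job is handed in: The lid is shut to within 4 mm, the tare key has come up again (within 1 mm), the balance stands level on the bench and the pot upright on its pan, all at rest (value of joint lid below 0.004 m and value of joint tare_key below 0.001 m and angle between balance's own z axis and vertical below 0.02 rad and height (world z) of balance below 0.004 m and angle between pot's own z axis and vertical below 0.1 rad and z of pot in the frame of balance above 0.05 m and linear speed of each of balance, pot below 0.01 m/s); the robot touches nothing.
It fails at once if the tare key is pressed while the lid is open (value of joint tare_key above 0.0015 m and value of joint lid above 0.006 m).
It fails at once if the on/off key is pressed (value of joint power_key above 0.0015 m).
It fails at once if the balance is shoved more than 15 mm or lifted (distance of balance from where it was at the start of the episode above 0.015 m or height (world z) of balance above 0.008 m).
It fails at once if the pot is tipped, lifted or displaced more than 27 mm (angle between pot's own z axis and vertical above 0.3 rad or height (world z) of pot above 0.063 m or distance of pot from where it was at the start of the episode above 0.027 m).
It fails at once if the bottle, the vial or the timer is moved more than 15 mm (distance of any of bottle, vial, timer from where it was at the start of the episode above 0.015 m).
It also fails if it takes over 43 s, if anything falls off the work surface, if the arm or the gripper's body presses on something with over 40 N, if the wrist force passes 120 N, or if a joint passes its speed limit or range.

### The arm

A 6-joint arm with a two-finger parallel gripper is mounted at the origin on the work surface; the furniture and walls round the work are solid. World frame = base frame: x ahead of the robot, y to its left, z up, the work surface at z = 0. Lengths are in mm, angles in rad, forces in N, time in s.
With the tool pointing down it reaches from about 325 to 850 mm from the base axis. Payload 4.4 kg.
Tool frame: the origin (TCP) lies on the centre line of the jaws, within the pads' length; the fingertips stand 25 mm ahead of it and the grasp point (between the pads) lies 6 mm ahead of it; z points along the fingers, y is the direction in which the jaws open and shut (so a half turn about z gives the same grasp; the last joint's range is limited). The gripper opens to 94 mm and grips with 3 to 60 N. Pads are 16 mm wide; open, the fingers measure 119 mm over their backs; the gripper's body (75 mm by 177 mm) begins 78 mm behind the grasp point.
Start: joints at [-1.333, 0.207, 1.542, -0, 1.393, -0.15], TCP at [217.426, -532.309, 230.447] pointing down, gripper open.
Joint ranges: [-2.73, 2.73], [-0.86, 2.22], [0.23, 2.46], [-1.11, 4.25], [0.08, 2.63], [-2.82, 2.82]. Speed limits (rad/s): [2.79, 2.79, 3.14, 3.14, 3.14, 3.14].

### API

Orientations are given as a unit quaternion [w, x, y, z].
In Python, from rig import manip gives the robot as it stands.
- The arm moves only by the tool move_arm, never from a script. Its argument "moves" is a list of rows, each an object of numbers: "tx", "ty", "tz": the shift along the tool's x, y, z in mm; "wx", "wy", "wz": the turn, a rotation vector about the tool's x, y, z in degrees; "fingers": the gripper command: -1 is fully open, 1 is shut, values between are in proportion. A call has 1 to 10 rows; each row shifts and turns the commanded pose from where the row before left it, along the tool's axes as they then stand; what a row does not reach is not made up. A row lasts 1/12 s, in which the tool goes at most 41.7 mm and 7.16 degrees, less where a joint would pass 70% of its speed; a pose out of reach is approached as far as the arm can. A call is refused whole if a number of a shift passes 41.7 or a number of a turn 7.16, either way. A call with a gripper value outside its range is refused whole. The fingers move at their own pace and stop on an object; "newtons" is the grip in N (left out, the last holds). Time passes only in rows, so rows that do not move let the fingers close. It gives the time, the measured TCP pose, the force and the opening at its end, in the units of the state.
- manip.get_obs(): the state, without advancing time (a new reading comes with each control period).
- manip.grab_frame(name): name is "scene" or "top" or "wrist"; returns a dict with "pixels" (420x560x3 uint8, red, green, blue), "camera_matrix" (3x3 intrinsics, pixels), "k1" (the pictures are not rectified: a ray, as slopes to the right and down, at radius r is drawn at 1 + k1 r^2 times it, then the intrinsics apply), "extrinsics" (4x4, takes a point from camera to world coordinates); the wrist camera has in their place "tool_from_camera" (4x4, takes a point from camera to tool coordinates, whose origin is the TCP and whose axes are the flange's). Camera axes: x right, y up, looking along -z (the intrinsics and any distortion apply to the point x, -y, -z); pixel columns grow to the right and rows downward; lengths in mm; the calibration is good to about 2 mm. A picture is of the moment at which its call begins: read the wrist's pose just before it. There is no depth.
- manip.hand_in(): hands the job in, once; it reports no verdict.
The state is a dict: "time": time; "q": joint angles; "qd": joint speeds; "joint_efforts": joint torques, N m; "ee_pos": TCP position; "tool_rot": TCP orientation; "contact_force": force on the tool from outside, world axes, zero at the start; "wrist_torque": the same for the moment, N m; "opening": finger opening in mm.
Only numpy, scipy, OpenCV 4.12 (cv2) and the standard library are available. Lean on these libraries where they do the work, as an engineer would, in place of code of your own. Each camera call takes 0.05 s, during which the arm holds its last target.

## Working session

There is one attempt and no reset: what is moved stays moved. The work goes in short steps, Python scripts to look and compute and a tool call to move; the robot and the scene stay as the last step left them, time stands still between calls to the robot, and variables do not carry over. Pictures are saved under pics/ and viewed, and the job is handed in when it is done.

Besides the shell and the picture viewer there is one more tool, called after "Request:" as a command line: name --argument value ..., lists and objects as JSON in quotes. move_arm: Moves the arm, as the interface text tells. Its arguments: {"type":"object","properties":{"moves":{"type":"array"},"newtons":{"type":"number"}},"required":["moves"]}

```bash
ls; mkdir -p pics
python3 - <<'E'
from rig import manip
import cv2
print(manip.get_obs())
for n in ("scene","top"):
    f=manip.grab_frame(n); cv2.imwrite(f"pics/{n}0.png",f["pixels"][:,:,::-1]); print(n,f["camera_matrix"],f["k1"],f["extrinsics"])
E
```

```text
pics
{'time': 0.0, 'q': array([-1.33350758e+00,  2.07387340e-01,  1.54290166e+00, -6.19062026e-06,
        1.39350868e+00, -1.50492379e-01]), 'qd': array([ 0.00092102,  0.00112257, -0.00183132, -0.00079764,  0.0007609 ,
       -0.00121049]), 'joint_efforts': array([ 7.21117831e-04, -3.70874333e+01, -2.81413668e+01,  6.99718692e-02,
        3.62751028e-02, -1.74351867e-04]), 'ee_pos': array([ 217.24539857, -531.58982895,  229.33410362]), 'tool_rot': array([-1.10133921e-03,  9.81261336e-01,  1.92678425e-01, -5.08752088e-05]), 'contact_force': array([-0.18105352,  0.73115972,  0.42836796]), 'wrist_torque': array([ 0.01603116,  0.01602886, -0.00649604]), 'opening': 94.03774436790488}
scene [[447.12302218   0.         284.15478765]
 [  0.         447.12302218 212.0736563 ]
 [  0.           0.           1.        ]] 0.026382339112005333 [[-8.20047834e-01  2.36732299e-01 -5.21036821e-01  1.30996673e+01]
 [-5.72280998e-01 -3.32842786e-01  7.49473241e-01  7.52461558e+02]
 [ 4.00117614e-03  9.12783380e-01  4.08424402e-01  4.73835813e+02]
 [ 0.00000000e+00  0.00000000e+00  0.00000000e+00  1.00000000e+00]]
top [[397.0441247    0.         275.07015855]
 [  0.         397.0441247  211.63334797]
 [  0.           0.           1.        ]] -0.04882197975385066 [[-1.50406482e-02  9.96118176e-01 -8.67315310e-02  4.31184787e+02]
 [-9.99859631e-01 -1.56239632e-02 -6.05058797e-03  3.91154607e+01]
 [-7.38219090e-03  8.66283518e-02  9.96213347e-01  9.48476359e+02]
 [ 0.00000000e+00  0.00000000e+00  0.00000000e+00  1.00000000e+00]]
```

View pics/scene0.png

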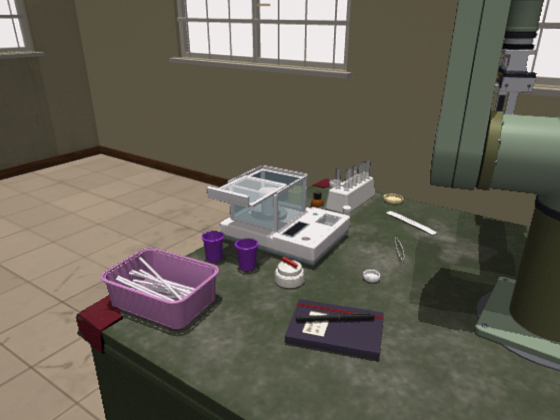

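View pics/top0.png

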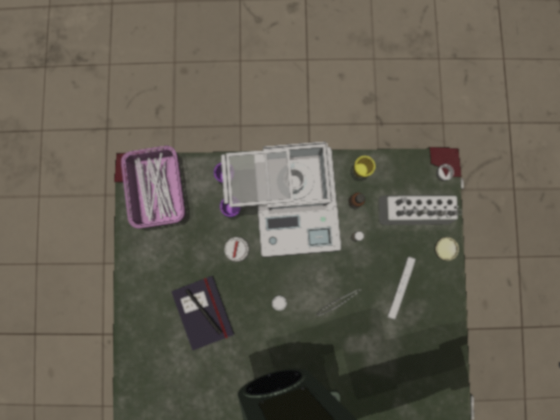

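The top view shows the balance at about (300,200), with the lid open to the left (rail at about u=226). The timer is at (236,249), the vial at (359,236) and the bottle at (356,201). The purple cups stand under the lid overhang. I'll zoom in next.

```bash
cat > h.py <<'E'
import numpy as np, cv2
def proj(P,f,E=None):
    E=f["extrinsics"] if E is None else E
    P=np.atleast_2d(P); c=(P-E[:3,3])@E[:3,:3]
    s=np.stack([c[:,0]/-c[:,2],-c[:,1]/-c[:,2]],1)
    r2=(s**2).sum(1,keepdims=True); s=s*(1+f["k1"]*r2); K=f["camera_matrix"]
    return s*[K[0,0],K[1,1]]+K[:2,2]
def ray(uv,f,z,E=None):
    E=f["extrinsics"] if E is None else E
    K=f["camera_matrix"]; d=(np.array(uv,float)-K[:2,2])/[K[0,0],K[1,1]]; s=d.copy()
    for _ in range(20): s=d/(1+f["k1"]*(s@s))
    v=E[:3,:3]@np.array([s[0],-s[1],-1]); o=E[:3,3]
    return o+v*(z-o[2])/v[2]
E
python3 - <<'E'
import cv2
a=cv2.imread("pics/top0.png"); cv2.imwrite("pics/topz.png",cv2.resize(a[130:270,205:375],None,fx=4.2,fy=4.2,interpolation=cv2.INTER_CUBIC))
a=cv2.imread("pics/scene0.png"); cv2.imwrite("pics/scenez.png",cv2.resize(a[155:295,190:370],None,fx=4.2,fy=4.2,interpolation=cv2.INTER_CUBIC))
E
```

```text
(no output)
```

View pics/topz.png

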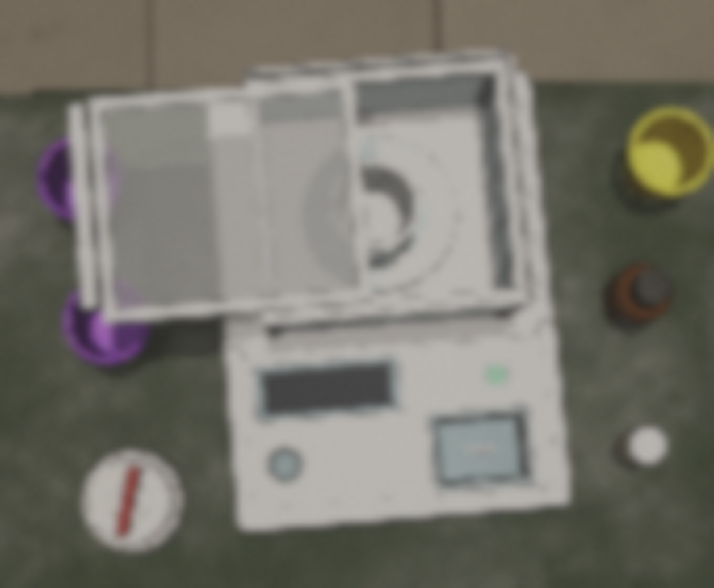

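View pics/scenez.png

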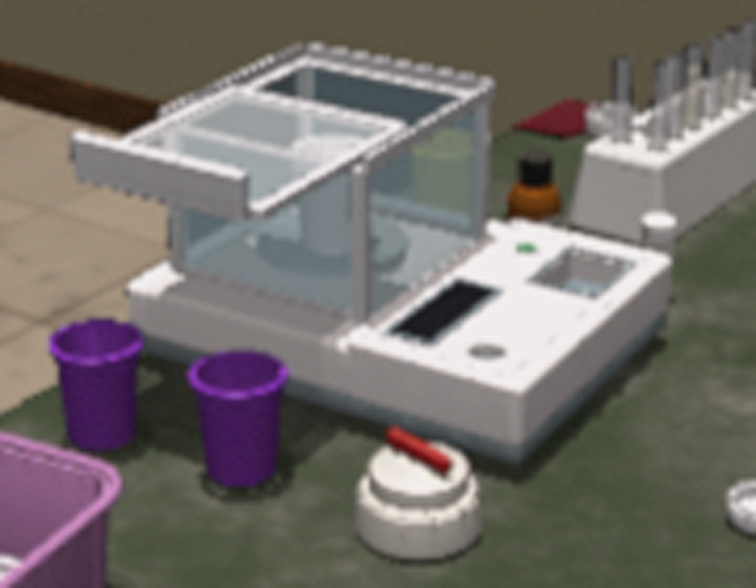

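Run:
```python
from rig import manip
from h import *
from scipy.optimize import least_squares
t=manip.grab_frame("top"); s=manip.grab_frame("scene")
zt=lambda x,y:((x+.5)/4.2+205-.5,(y+.5)/4.2+130-.5)
zs=lambda x,y:((x+.5)/4.2+190-.5,(y+.5)/4.2+155-.5)
obs=[(t,zt(238,529),(-120,90,49)),(t,zt(571,503),(-120,-90,49)),(t,zt(285,464),(-86,62,42)),(t,zt(481,449),(-86,-44,40)),
(s,zs(521,392),(-120,90,49)),(s,zs(670,262),(-120,-90,49)),(s,zs(487,352),(-86,62,45))]
def loc(p,P):
    c,sn=np.cos(p[2]),np.sin(p[2]); P=np.array(P,float)
    return np.array([p[0]+c*P[0]-sn*P[1],p[1]+sn*P[0]+c*P[1],P[2]])
def res(p,o): return np.concatenate([proj(loc(p,P),f)[0]-uv for f,uv,P in o])
for o in (obs,obs[:4],obs[4:]):
    r=least_squares(res,[550,0,0],args=(o,)); print(r.x,np.round(r.fun,1))
p=least_squares(res,[550,0,0],args=(obs,)).x
# rail
R=lambda w:(np.array([[np.cos(p[2]),np.sin(p[2])],[-np.sin(p[2]),np.cos(p[2])]])@(w[:2]-p[:2])).round(1)
for uv in (zt(70,105),zt(83,306)): print("rail top",ray(uv,t,155).round(1),R(ray(uv,t,155)))
for uv in (zs(73,136),zs(246,178)): print("rail sc",ray(uv,s,155).round(1),R(ray(uv,s,155)))
for n,uv,z in (("timer",zt(131,499),44),("vial",zt(648,446),48),("bottle",zt(654,287),68),("cup1",zt(105,325),54),("cup2",zt(80,180),54)): print(n,ray(uv,t,z).round(1),R(ray(uv,t,z)))
np.save("p.npy",p)
print("well",loc(p,(-86,-44,49)))
```

```text
[ 5.35684700e+02 -4.11132600e+00  6.49447913e-02] [-0.3  0.2 -0.1 -0.  -0.3 -0.3 -0.7 -0.5  0.2 -0.9  1.2 -2.  -0.1  0.7]
[ 5.35338958e+02 -5.26465085e+00  6.15557536e-02] [-0.   0.2  0.2  0.3  0.1 -0.3 -0.3 -0.2]
[ 5.35118907e+02 -2.32639759e-01  7.34088706e-02] [-0.  -0.2  0.6 -1.6 -0.5  1.4]
rail top [618.6 151.8 155. ] [ 92.8 150.2]
rail top [520.4 145.7 155. ] [ -5.6 150.5]
rail sc [614.9 156.2 155. ] [ 89.5 154.8]
rail sc [515.  149.6 155. ] [-10.7 154.8]
timer [427.4 135.1  44. ] [-99.  145.9]
vial [ 451.6 -144.6   48. ] [ -93.  -134.7]
bottle [ 535.5 -146.5   68. ] [  -9.4 -142.1]
cup1 [521.2 147.4  54. ] [ -4.6 152.2]
cup2 [600.7 160.7  54. ] [ 75.6 160.2]
well [452.72156525 -53.59989305  49.        ]
```

Request:
move_arm --moves '[{"wz": 6.2,"fingers": 1},{"wz": 6.2,"fingers": 1},{"wz": 6.3,"fingers": 1},{"tx": 12,"ty": -25,"tz": -5,"fingers": 1},{"tx": 18,"ty": -35,"tz": -5,"fingers": 1},{"tx": 18,"ty": -35,"tz": -5,"fingers": 1},{"tx": 18,"ty": -35,"tz": -5,"fingers": 1},{"tx": 18,"ty": -35,"tz": -5,"fingers": 1},{"tx": 18,"ty": -35,"tz": -5,"fingers": 1},{"tx": 18,"ty": -35,"tz": -5,"fingers": 1}]' --newtons 20

```text
$.moves[0]: bad value
```

Request:
move_arm --moves '[{"tx": 18,"ty": -35,"tz": -5,"fingers": 1},{"tx": 18,"ty": -35,"tz": -5,"fingers": 1},{"tx": 18,"ty": -35,"tz": -5,"fingers": 1},{"tx": 18,"ty": -35,"tz": -5,"fingers": 1},{"tx": 18,"ty": -35,"tz": -5,"fingers": 1},{"tx": 18,"ty": -35,"tz": -5,"fingers": 1},{"tx": 18,"ty": -35,"tz": -5,"fingers": 1},{"tx": 10,"ty": -20,"tz": -5,"fingers": 1},{"fingers": 1},{"fingers": 1}]'

```text
$.moves[0]: bad value
```

Run:
```python
from rig import manip
import cv2,numpy as np,pickle
o=manip.get_obs(); f=manip.grab_frame("wrist"); print(o["time"],o["ee_pos"],o["tool_rot"],o["contact_force"],o["opening"],f["tool_from_camera"])
cv2.imwrite("pics/w1.png",f["pixels"][:,:,::-1]); pickle.dump((o,f),open("w1.pkl","wb"))
```

```text
0.2 [ 217.31850033 -531.85142725  229.72054293] [-7.11449015e-04  9.81258843e-01  1.92692956e-01 -3.33835018e-05] [ 0.35556763 -0.39203584  0.66761719] 94.00371354263046 [[ 8.31274669e-05  9.73346704e-01  2.29338586e-01  6.64211320e+01]
 [ 9.99999996e-01 -7.66189153e-05 -3.72841661e-05  2.52928065e-01]
 [-1.87187465e-05  2.29338588e-01 -9.73346707e-01 -1.53936694e+02]
 [ 0.00000000e+00  0.00000000e+00  0.00000000e+00  1.00000000e+00]]
```

View pics/w1.png

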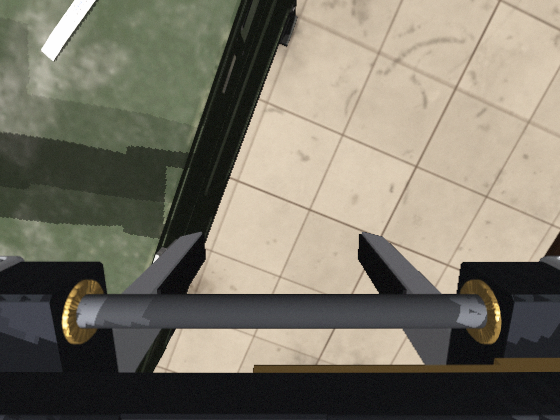

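The wrist view shows the open jaws and the table edge only. The move was refused, presumably because every key is needed in each row.

Request:
move_arm --moves '[{"tx": 0,"ty": 0,"tz": 0,"wx": 0,"wy": 0,"wz": 6.2,"fingers": 1},{"tx": 0,"ty": 0,"tz": 0,"wx": 0,"wy": 0,"wz": 6.2,"fingers": 1},{"tx": 0,"ty": 0,"tz": 0,"wx": 0,"wy": 0,"wz": 6.3,"fingers": 1},{"tx": 12,"ty": -25,"tz": -5,"wx": 0,"wy": 0,"wz": 0,"fingers": 1},{"tx": 18,"ty": -35,"tz": -5,"wx": 0,"wy": 0,"wz": 0,"fingers": 1},{"tx": 18,"ty": -35,"tz": -5,"wx": 0,"wy": 0,"wz": 0,"fingers": 1},{"tx": 18,"ty": -35,"tz": -5,"wx": 0,"wy": 0,"wz": 0,"fingers": 1},{"tx": 18,"ty": -35,"tz": -5,"wx": 0,"wy": 0,"wz": 0,"fingers": 1}]' --newtons 20

```text
time: 0.92
ee_pos: [291.3, -360.8, 255.4]
tool_rot: [-0.0, 1.0, 0.03, 0.0]
contact_force: [0.4, 0.1, -0.2]
opening: 44.0
```

Request:
move_arm --moves '[{"tx": 16,"ty": -33,"tz": -5,"wx": 0,"wy": 0,"wz": 0,"fingers": 1},{"tx": 16,"ty": -33,"tz": -5,"wx": 0,"wy": 0,"wz": 0,"fingers": 1},{"tx": 16,"ty": -33,"tz": -5,"wx": 0,"wy": 0,"wz": 0,"fingers": 1},{"tx": 16,"ty": -33,"tz": -5,"wx": 0,"wy": 0,"wz": 0,"fingers": 1},{"tx": 16,"ty": -33,"tz": -5,"wx": 0,"wy": 0,"wz": 0,"fingers": 1},{"tx": 16,"ty": -33,"tz": -5,"wx": 0,"wy": 0,"wz": 0,"fingers": 1},{"tx": 16,"ty": -33,"tz": -5,"wx": 0,"wy": 0,"wz": 0,"fingers": 1},{"tx": 16,"ty": -33,"tz": -5,"wx": 0,"wy": 0,"wz": 0,"fingers": 1},{"tx": 10,"ty": -20,"tz": -5,"wx": 0,"wy": 0,"wz": 0,"fingers": 1},{"tx": 0,"ty": 0,"tz": 0,"wx": 0,"wy": 0,"wz": 0,"fingers": 1}]'

```text
time: 1.75
ee_pos: [412.8, -67.3, 301.6]
tool_rot: [-0.0, 0.999, 0.034, 0.001]
contact_force: [-0.6, -0.4, 0.3]
opening: 0.7
```

Run:
```python
from rig import manip
import cv2,numpy as np,pickle
o=manip.get_obs(); f=manip.grab_frame("wrist"); print(o["time"],o["ee_pos"],o["tool_rot"],o["contact_force"],o["opening"])
cv2.imwrite("pics/w2.png",f["pixels"][:,:,::-1]); pickle.dump((o,f),open("w2.pkl","wb"))
```

```text
1.75 [412.83590099 -67.26871503 301.63328519] [-3.56388858e-04  9.99431990e-01  3.36684300e-02  1.41694445e-03] [-0.58172681 -0.43820235  0.3423533 ] 0.6778811741614821
```

View pics/w2.png

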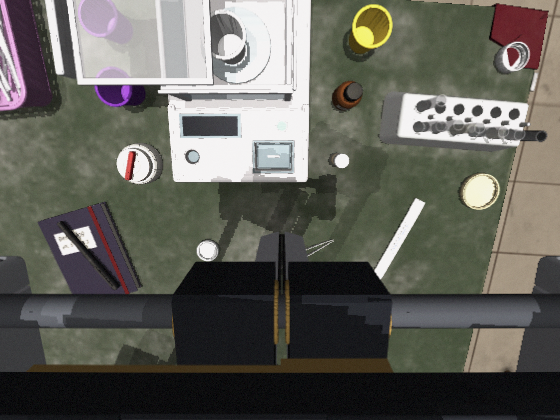

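The wrist view shows the front panel corners at about (174,182) and (309,181). The tare well is near (273,156), the on/off key near (192,157), and the lid rail ends near (60,73). I'll zoom for accuracy.

Run:
```python
import cv2
a=cv2.imread("pics/w2.png"); cv2.imwrite("pics/w2z.png",cv2.resize(a[50:190,160:320],None,fx=4.2,fy=4.2,interpolation=cv2.INTER_CUBIC))
cv2.imwrite("pics/w2y.png",cv2.resize(a[0:120,20:180],None,fx=4.2,fy=4.2,interpolation=cv2.INTER_CUBIC))
```

```text
(no output)
```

View pics/w2z.png

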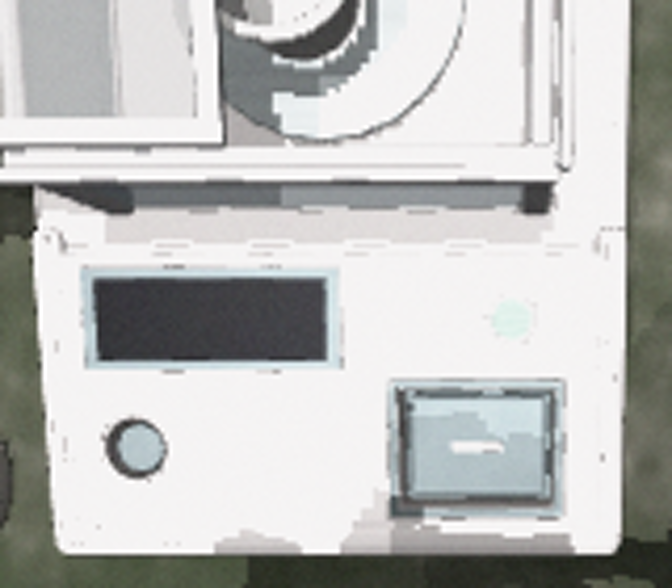

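View pics/w2y.png

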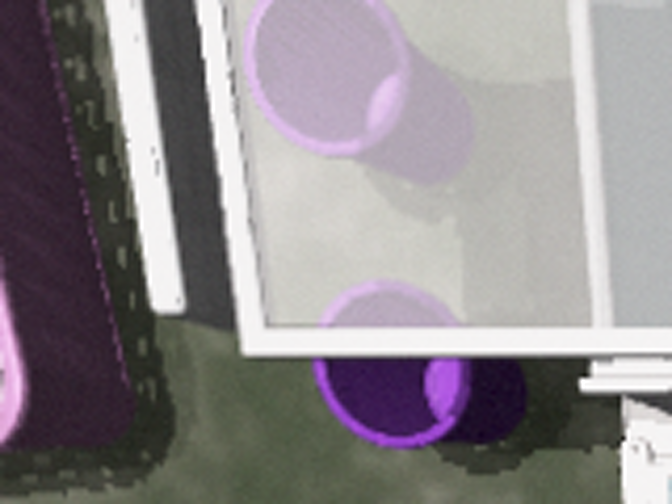

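Run:
```python
from rig import manip
from h import *
import pickle
from scipy.optimize import least_squares
from scipy.spatial.transform import Rotation as Ro
o,w=pickle.load(open("w2.pkl","rb"))
T=np.eye(4); T[:3,:3]=Ro.from_quat(np.roll(o["tool_rot"],-1)).as_matrix(); T[:3,3]=o["ee_pos"]
w["extrinsics"]=T@w["tool_from_camera"]
z=lambda x,y:((x+.5)/4.2+160-.5,(y+.5)/4.2+50-.5)
zy=lambda x,y:((x+.5)/4.2+20-.5,(y+.5)/4.2-.5)
obs=[(z(60,553),(-120,90,49)),(z(619,553),(-120,-90,49)),(z(136,448),(-86,62,49)),(z(477,449),(-86,-44,49))]
def loc(p,P):
    c,sn=np.cos(p[2]),np.sin(p[2]); return np.array([p[0]+c*P[0]-sn*P[1],p[1]+sn*P[0]+c*P[1],P[2]])
r=least_squares(lambda p:np.concatenate([proj(loc(p,P),w)[0]-uv for uv,P in obs]),[535,-5,.06]); p=r.x
print(p,r.fun.round(1)); np.save("p.npy",p)
R=lambda w:(np.array([[np.cos(p[2]),np.sin(p[2])],[-np.sin(p[2]),np.cos(p[2])]])@(w[:2]-p[:2])).round(1)
for n,uv,h in (("well",z(477,449),49),("rail out near",zy(150,314),155),("rail in near",zy(184,311),155),("rail out far",zy(103,0),155),("basket at z100",zy(40,0),100),("basket low",zy(130,440),0)):
    q=ray(uv,w,h); print(n,q.round(1),R(q))
t=manip.grab_frame("top")
for uv in ((183,180),(183,215)): print("basket",ray(uv,t,90),R(ray(uv,t,90)))
tip=T[:3,:3]@[0,0,25]+T[:3,3]; print("tip",tip,R(tip),"yaw deg",np.degrees(p[2]),np.degrees(np.arctan2(T[1,0],T[0,0])),"toolz",T[:3,2])
```

```text
[ 5.36509231e+02 -4.44594093e+00  6.78181017e-02] [-1.4  0.6  1.3  0.6 -0.1 -0.4  0.2 -0.6]
well [452.8 -54.   49. ] [-86.8 -43.7]
rail out near [520.3 146.4 155. ] [ -6.  151.6]
rail in near [521.3 139.  155. ] [ -5.4 144.1]
rail out far [580.9 150.5 155. ] [ 54.8 151.6]
basket at z100 [598.6 205.1 100. ] [ 76.2 204.8]
basket low [501.4 264.9   0. ] [-16.8 271.1]
basket [578.81206944 245.4343505   90.        ] [ 59.1 246.4]
basket [501.70978408 244.97570228  90.        ] [-17.8 251.2]
tip [412.90610802 -67.24852039 276.63339193] [-127.6  -54.3] yaw deg 3.8856910017736856 3.8588007993045337 toolz [ 2.80828111e-03  8.07785441e-04 -9.99995731e-01]
```

Request:
move_arm --moves '[{"tx": 21,"ty": -30,"tz": 8,"wx": 0,"wy": 0,"wz": 0,"fingers": 1},{"tx": 21.5,"ty": -30,"tz": 8,"wx": 0,"wy": 0,"wz": 0,"fingers": 1},{"tx": 21.5,"ty": -30,"tz": 8,"wx": 0,"wy": 0,"wz": 0,"fingers": 1},{"tx": 21.5,"ty": -30,"tz": 8,"wx": 0,"wy": 0,"wz": 0,"fingers": 1},{"tx": 21.5,"ty": -30,"tz": 8,"wx": 0,"wy": 0,"wz": 0,"fingers": 1},{"tx": 21.5,"ty": -30,"tz": 8,"wx": 0,"wy": 0,"wz": 0,"fingers": 1},{"tx": 21.5,"ty": -30,"tz": 8,"wx": 0,"wy": 0,"wz": 0,"fingers": 1},{"tx": 21.5,"ty": -30,"tz": 8,"wx": 0,"wy": 0,"wz": 0,"fingers": 1},{"tx": 0,"ty": 0,"tz": 10,"wx": 0,"wy": 0,"wz": 0,"fingers": 1},{"tx": 0,"ty": 0,"tz": 0,"wx": 0,"wy": 0,"wz": 0,"fingers": 1}]'

```text
time: 2.68
ee_pos: [566.8, 178.6, 222.6]
tool_rot: [0.001, 1.0, 0.031, -0.003]
contact_force: [-0.9, 0.2, 0.5]
opening: 0.3
```

```bash
cat > st.py <<'E'
from rig import manip
from h import *
from scipy.spatial.transform import Rotation as Ro
p=np.load("p.npy"); o=manip.get_obs()
M=Ro.from_quat(np.roll(o["tool_rot"],-1)).as_matrix(); tip=M@[0,0,25]+o["ee_pos"]; d=tip[:2]-p[:2]; c,s=np.cos(p[2]),np.sin(p[2])
print("t",round(o["time"],2),"tip bal",round(c*d[0]+s*d[1],1),round(-s*d[0]+c*d[1],1),round(tip[2],1),"yaw",np.degrees(np.arctan2(M[1,0],M[0,0])).round(2),"F",o["contact_force"].round(1))
E
cat > pic.py <<'E'
import sys,cv2
from rig import manip
f=manip.grab_frame(sys.argv[1]); cv2.imwrite(sys.argv[2],f["pixels"][:,:,::-1])
E
python3 st.py; python3 pic.py wrist pics/w3.png; python3 pic.py scene pics/s3.png
```

```text
t 2.68 tip bal 42.5 180.5 197.6 yaw 3.54 F [-0.9  0.2  0.5]
```

View pics/w3.png

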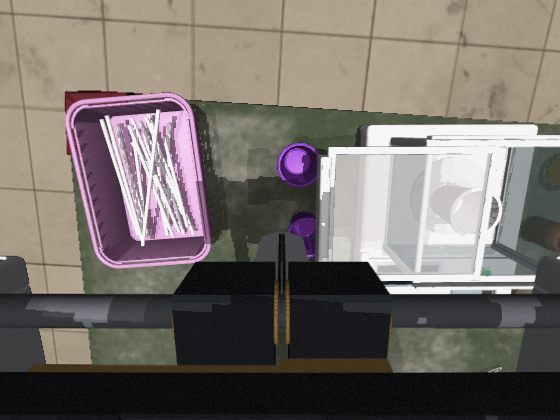

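View pics/s3.png

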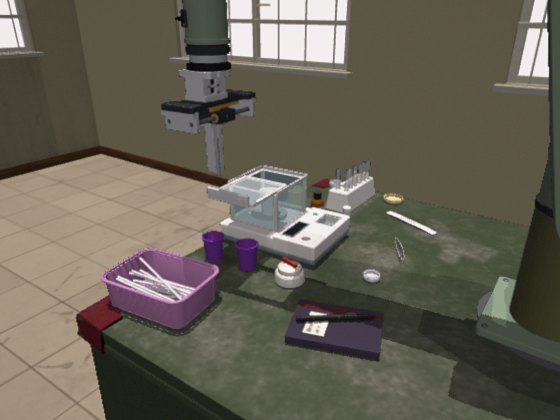

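The wrist view shows the closed fingers at about u=282, outside the rail at about u=322, so they are clear of both rail and basket. Descending.

Request:
move_arm --moves '[{"tx": 0,"ty": 0,"tz": 15,"wx": 0,"wy": 0,"wz": 0,"fingers": 1},{"tx": 0,"ty": 0,"tz": 15,"wx": 0,"wy": 0,"wz": 0,"fingers": 1},{"tx": 0,"ty": 0,"tz": 15,"wx": 0,"wy": 0,"wz": 0,"fingers": 1},{"tx": 0,"ty": 0,"tz": 10,"wx": 0,"wy": 0,"wz": 0,"fingers": 1},{"tx": 0,"ty": 5,"tz": 0,"wx": 0,"wy": 0,"wz": 0,"fingers": 1},{"tx": 0,"ty": 0,"tz": 0,"wx": 0,"wy": 0,"wz": 0,"fingers": 1}]'

```text
time: 3.28
ee_pos: [568.1, 172.6, 171.7]
tool_rot: [0.0, 1.0, 0.03, -0.0]
contact_force: [-0.6, -0.0, 0.2]
opening: 0.4
```

```bash
python3 st.py; python3 pic.py scene pics/s4.png; python3 pic.py wrist pics/w4.png
python3 - <<'E'
import cv2
a=cv2.imread("pics/s4.png"); b=cv2.resize(a[110:270,170:370],None,fx=4,fy=3.7,interpolation=cv2.INTER_CUBIC);cv2.imwrite("pics/s4z.png",b)
E
```

```text
t 3.28 tip bal 43.5 174.5 146.7 yaw 3.41 F [-0.6 -0.   0.2]
```

View pics/s4z.png

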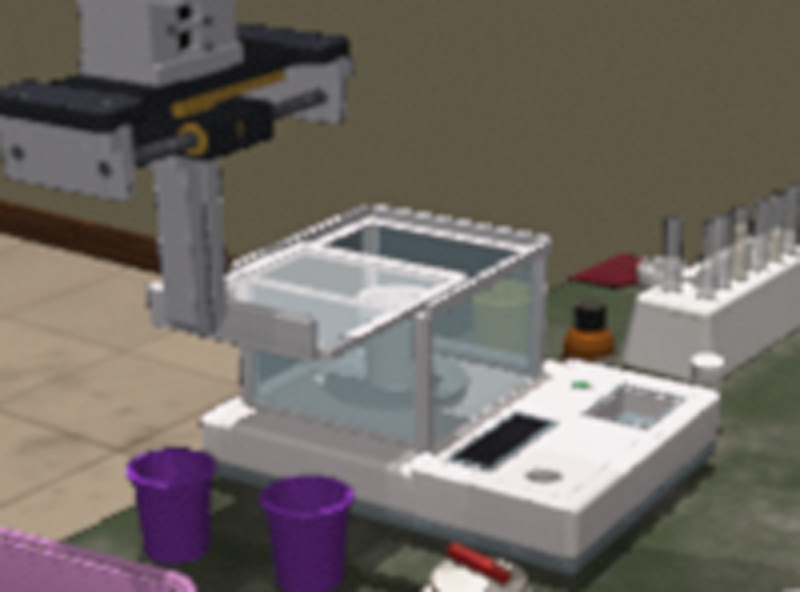

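View pics/w4.png

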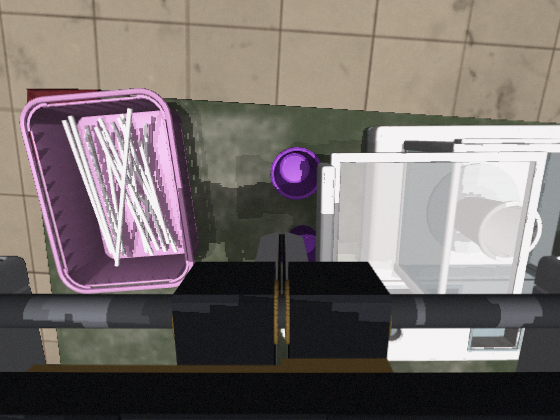

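The fingertips stand just outside the rail, midway along it. I'll lower slightly and then push.

Request:
move_arm --moves '[{"tx": 0,"ty": 0,"tz": 4,"wx": 0,"wy": 0,"wz": 0,"fingers": 1},{"tx": 0,"ty": 3,"tz": 0,"wx": 0,"wy": 0,"wz": 0,"fingers": 1},{"tx": 0,"ty": 3,"tz": 0,"wx": 0,"wy": 0,"wz": 0,"fingers": 1},{"tx": 0,"ty": 3,"tz": 0,"wx": 0,"wy": 0,"wz": 0,"fingers": 1},{"tx": 0,"ty": 3,"tz": 0,"wx": 0,"wy": 0,"wz": 0,"fingers": 1},{"tx": 0,"ty": 3,"tz": 0,"wx": 0,"wy": 0,"wz": 0,"fingers": 1},{"tx": 0,"ty": 3,"tz": 0,"wx": 0,"wy": 0,"wz": 0,"fingers": 1},{"tx": 0,"ty": 3,"tz": 0,"wx": 0,"wy": 0,"wz": 0,"fingers": 1}]'

```text
time: 4.05
ee_pos: [569.7, 153.6, 167.6]
tool_rot: [-0.0, 1.0, 0.031, 0.0]
contact_force: [0.4, 1.4, 0.7]
opening: 0.3
```

```bash
python3 st.py; python3 pic.py wrist pics/w5.png
```

```text
t 4.05 tip bal 43.8 155.4 142.6 yaw 3.53 F [0.4 1.4 0.7]
```

View pics/w5.png

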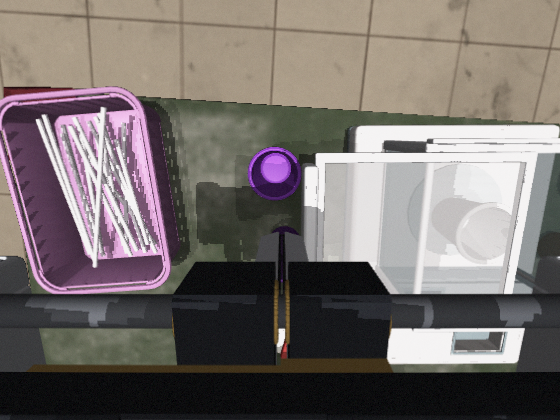

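The force is about 1.4 N and the rail touches the finger, so the lid is moving. Continuing.

Request:
move_arm --moves '[{"tx": 0,"ty": 4,"tz": 0,"wx": 0,"wy": 0,"wz": 0,"fingers": 1},{"tx": 0,"ty": 5,"tz": 0,"wx": 0,"wy": 0,"wz": 0,"fingers": 1},{"tx": 0,"ty": 5,"tz": 0,"wx": 0,"wy": 0,"wz": 0,"fingers": 1},{"tx": 0,"ty": 5,"tz": 0,"wx": 0,"wy": 0,"wz": 0,"fingers": 1},{"tx": 0,"ty": 5,"tz": 0,"wx": 0,"wy": 0,"wz": 0,"fingers": 1},{"tx": 0,"ty": 5,"tz": 0,"wx": 0,"wy": 0,"wz": 0,"fingers": 1},{"tx": 0,"ty": 5,"tz": 0,"wx": 0,"wy": 0,"wz": 0,"fingers": 1},{"tx": 0,"ty": 5,"tz": 0,"wx": 0,"wy": 0,"wz": 0,"fingers": 1},{"tx": 0,"ty": 5,"tz": 0,"wx": 0,"wy": 0,"wz": 0,"fingers": 1},{"tx": 0,"ty": 0,"tz": 0,"wx": 0,"wy": 0,"wz": 0,"fingers": 1}]'

```text
time: 4.93
ee_pos: [572.1, 108.4, 167.3]
tool_rot: [0.0, 1.0, 0.03, -0.0]
contact_force: [-0.4, 0.4, -0.0]
opening: 0.3
```

```bash
python3 st.py; python3 pic.py wrist pics/w6.png;python3 pic.py top pics/t6.png
python3 - <<'E'
import cv2
a=cv2.imread("pics/t6.png"); cv2.imwrite("pics/t6z.png",cv2.resize(a[130:270,205:375],None,fx=4.2,fy=4.2,interpolation=cv2.INTER_CUBIC))
E
```

```text
t 4.93 tip bal 43.1 110.1 142.3 yaw 3.46 F [-0.4  0.4 -0. ]
```

View pics/w6.png

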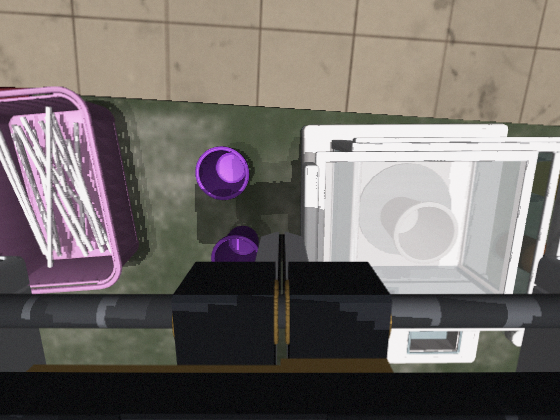

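View pics/t6z.png

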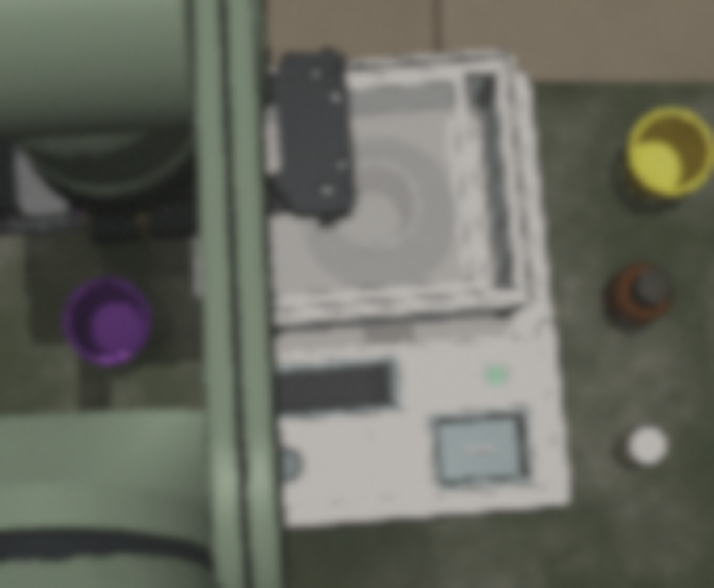

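The lid is following and the balance hasn't moved. I'll go slower for the last stretch.

Request:
move_arm --moves '[{"tx": 0,"ty": 3,"tz": 0,"wx": 0,"wy": 0,"wz": 0,"fingers": 1},{"tx": 0,"ty": 3,"tz": 0,"wx": 0,"wy": 0,"wz": 0,"fingers": 1},{"tx": 0,"ty": 3,"tz": 0,"wx": 0,"wy": 0,"wz": 0,"fingers": 1},{"tx": 0,"ty": 3,"tz": 0,"wx": 0,"wy": 0,"wz": 0,"fingers": 1},{"tx": 0,"ty": 3,"tz": 0,"wx": 0,"wy": 0,"wz": 0,"fingers": 1},{"tx": 0,"ty": 1,"tz": 0,"wx": 0,"wy": 0,"wz": 0,"fingers": 1},{"tx": 0,"ty": 1,"tz": 0,"wx": 0,"wy": 0,"wz": 0,"fingers": 1}]'

```text
time: 5.62
ee_pos: [573.0, 92.5, 167.3]
tool_rot: [-0.0, 1.0, 0.031, -0.0]
contact_force: [-1.3, 1.4, -0.1]
opening: 0.5
```

Request:
move_arm --moves '[{"tx": 0,"ty": 1,"tz": 0,"wx": 0,"wy": 0,"wz": 0,"fingers": 1},{"tx": 0,"ty": 1,"tz": 0,"wx": 0,"wy": 0,"wz": 0,"fingers": 1}]'

```text
time: 5.78
ee_pos: [573.3, 90.7, 167.4]
tool_rot: [-0.0, 1.0, 0.031, -0.0]
contact_force: [-1.1, 1.7, -0.0]
opening: 0.4
```

```bash
python3 st.py; python3 pic.py wrist pics/w7.png
```

```text
t 5.78 tip bal 43.2 92.4 142.4 yaw 3.52 F [-1.1  1.7 -0. ]
```

View pics/w7.png

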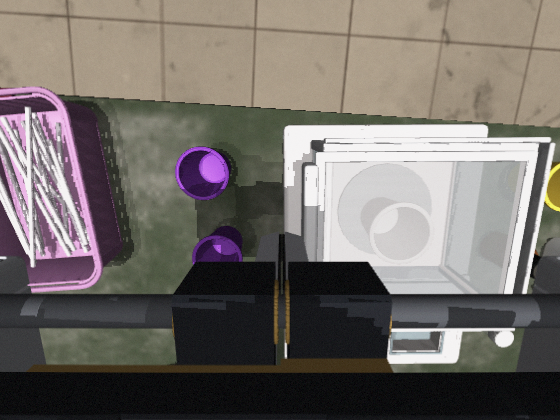

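Request:
move_arm --moves '[{"tx": 0,"ty": 1,"tz": 0,"wx": 0,"wy": 0,"wz": 0,"fingers": 1},{"tx": 0,"ty": 1,"tz": 0,"wx": 0,"wy": 0,"wz": 0,"fingers": 1},{"tx": 0,"ty": 1,"tz": 0,"wx": 0,"wy": 0,"wz": 0,"fingers": 1}]'

```text
time: 6.08
ee_pos: [573.6, 87.7, 167.5]
tool_rot: [-0.0, 1.0, 0.031, 0.0]
contact_force: [0.2, 2.0, -1.1]
opening: 0.4
```

Request:
move_arm --moves '[{"tx": 0,"ty": 1,"tz": 0,"wx": 0,"wy": 0,"wz": 0,"fingers": 1},{"tx": 0,"ty": 1,"tz": 0,"wx": 0,"wy": 0,"wz": 0,"fingers": 1}]'

```text
time: 6.25
ee_pos: [573.7, 85.6, 167.4]
tool_rot: [0.0, 1.0, 0.031, 0.0]
contact_force: [-1.3, 0.7, -0.4]
opening: -0.0
```

Request:
move_arm --moves '[{"tx": 0,"ty": 1,"tz": 0,"wx": 0,"wy": 0,"wz": 0,"fingers": 1},{"tx": 0,"ty": 0,"tz": 0,"wx": 0,"wy": 0,"wz": 0,"fingers": 1}]'

```text
time: 6.42
ee_pos: [573.7, 85.2, 167.5]
tool_rot: [-0.001, 1.0, 0.031, 0.0]
contact_force: [-0.7, 3.3, -1.1]
opening: 0.5
```

Request:
move_arm --moves '[{"tx": 0,"ty": 1,"tz": 0,"wx": 0,"wy": 0,"wz": 0,"fingers": 1},{"tx": 0,"ty": 0,"tz": 0,"wx": 0,"wy": 0,"wz": 0,"fingers": 1}]'

```text
time: 6.58
ee_pos: [573.7, 85.1, 167.5]
tool_rot: [-0.001, 1.0, 0.031, 0.0]
contact_force: [-1.2, 5.3, -0.6]
opening: 0.3
```

```bash
python3 st.py
```

```text
t 6.58 tip bal 43.2 86.9 142.5 yaw 3.52 F [-1.2  5.3 -0.6]
```

The tip has stalled at balance y=87 while the force climbs from 3.3 to 5.3 N, so the lid is on its stop. I'll back off, go up and look.

Request:
move_arm --moves '[{"tx": 0,"ty": 0,"tz": 0,"wx": 0,"wy": 0,"wz": 0,"fingers": 1},{"tx": 0,"ty": -4,"tz": 0,"wx": 0,"wy": 0,"wz": 0,"fingers": 1},{"tx": 0,"ty": -10,"tz": 0,"wx": 0,"wy": 0,"wz": 0,"fingers": 1},{"tx": 0,"ty": -8,"tz": -10,"wx": 0,"wy": 0,"wz": 0,"fingers": 1},{"tx": 0,"ty": 0,"tz": -30,"wx": 0,"wy": 0,"wz": 0,"fingers": 1},{"tx": 0,"ty": 0,"tz": -30,"wx": 0,"wy": 0,"wz": 0,"fingers": 1},{"tx": -20,"ty": 15,"tz": -25,"wx": 0,"wy": 0,"wz": 0,"fingers": 1},{"tx": -30,"ty": 25,"tz": -15,"wx": 0,"wy": 0,"wz": 0,"fingers": 1},{"tx": -30,"ty": 30,"tz": 0,"wx": 0,"wy": 0,"wz": 0,"fingers": 1},{"tx": -30,"ty": 30,"tz": 0,"wx": 0,"wy": 0,"wz": 0,"fingers": 1}]'

```text
time: 7.42
ee_pos: [470.1, -0.2, 280.3]
tool_rot: [0.001, 0.999, 0.032, 0.003]
contact_force: [0.5, -0.7, -0.8]
opening: 0.2
```

Request:
move_arm --moves '[{"tx": -30,"ty": 30,"tz": 0,"wx": 0,"wy": 0,"wz": 0,"fingers": 1},{"tx": -25,"ty": 15,"tz": 0,"wx": 0,"wy": 0,"wz": 0,"fingers": 1},{"tx": 0,"ty": 0,"tz": 0,"wx": 0,"wy": 0,"wz": 0,"fingers": 1},{"tx": 0,"ty": 0,"tz": 0,"wx": 0,"wy": 0,"wz": 0,"fingers": 1}]'

```text
time: 7.75
ee_pos: [418.1, -47.9, 278.6]
tool_rot: [0.001, 1.0, 0.03, 0.001]
contact_force: [0.2, 0.1, -0.6]
opening: 0.4
```

```bash
python3 st.py
python3 - <<'E'
from rig import manip
import cv2,pickle
o=manip.get_obs(); f=manip.grab_frame("wrist"); cv2.imwrite("pics/w8.png",f["pixels"][:,:,::-1]); pickle.dump((o,f),open("w8.pkl","wb"))
E
python3 pic.py scene pics/s8.png
python3 - <<'E'
import cv2
a=cv2.imread("pics/s8.png"); cv2.imwrite("pics/s8z.png",cv2.resize(a[155:295,190:370],None,fx=4.2,fy=4.2,interpolation=cv2.INTER_CUBIC))
E
```

```text
t 7.75 tip bal -121.0 -35.4 253.6 yaw 3.38 F [ 0.2  0.1 -0.6]
```

View pics/w8.png

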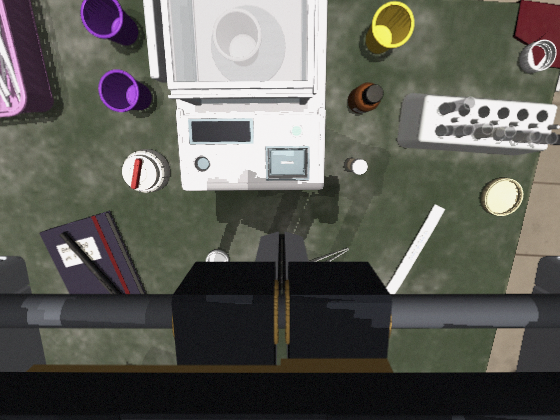

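View pics/s8z.png

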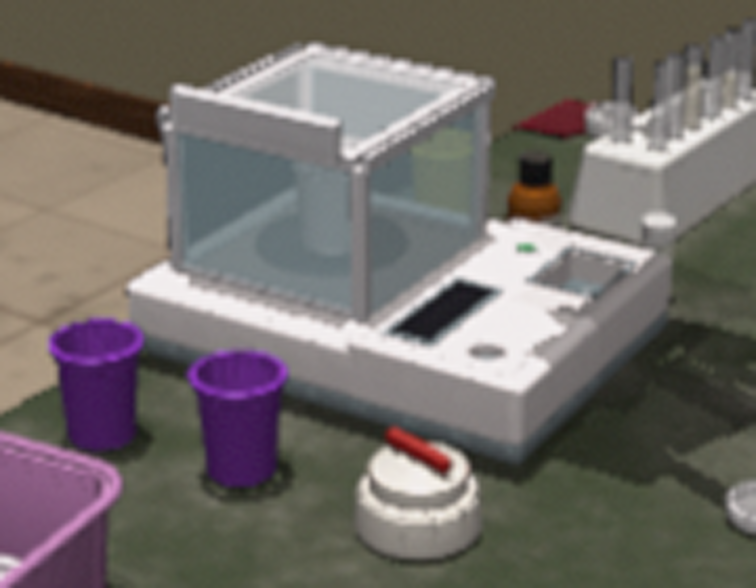

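The lid looks shut and the balance is in place (corner still at (521,392) in the zoomed scene view). I'll measure the rail and well again.

Run:
```python
import cv2
a=cv2.imread("pics/w8.png"); cv2.imwrite("pics/w8z.png",cv2.resize(a[60:200,140:340],None,fx=4,fy=4,interpolation=cv2.INTER_CUBIC))
```

```text
(no output)
```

View pics/w8z.png

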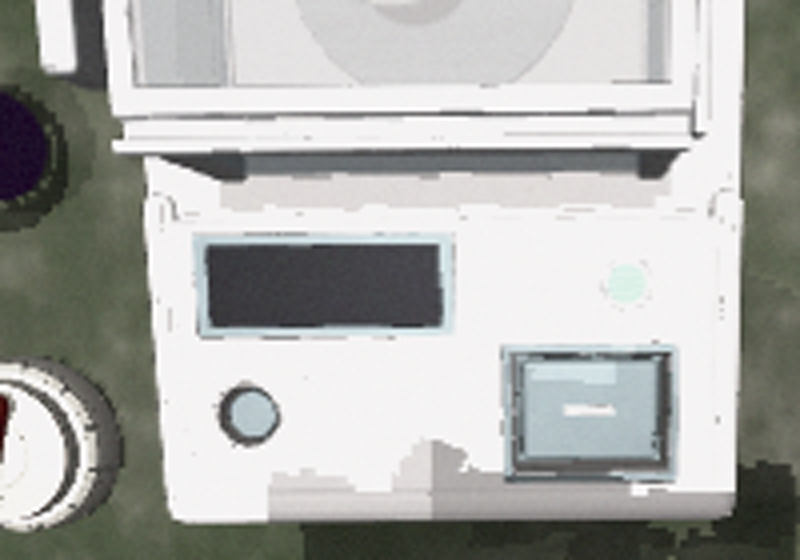

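Run:
```python
from h import *
import pickle
from scipy.spatial.transform import Rotation as Ro
p=np.load("p.npy")
o,w=pickle.load(open("w8.pkl","rb"))
T=np.eye(4); T[:3,:3]=Ro.from_quat(np.roll(o["tool_rot"],-1)).as_matrix(); T[:3,3]=o["ee_pos"]
w["extrinsics"]=T@w["tool_from_camera"]
z=lambda x,y:((x+.5)/4+140-.5,(y+.5)/4+60-.5)
R=lambda w:(np.array([[np.cos(p[2]),np.sin(p[2])],[-np.sin(p[2]),np.cos(p[2])]])@(w[:2]-p[:2])).round(1)
for n,uv,h in (("FL",z(172,521),49),("FR",z(736,518),49),("well outer c",z(591,413),49),("power",z(249,416),49),("rail out",z(44,68),155),("rail in",z(76,72),155),("lid right",z(690,108),137),("lid left front",z(112,115),137)):
    q=ray(uv,w,h); print(n,q.round(1),R(q))
```

```text
FL [411.6  75.6  49. ] [-119.2   88.3]
FR [ 422.9 -101.3   49. ] [-119.9  -89. ]
well outer c [452.9 -53.8  49. ] [-86.7 -43.5]
power [445.8  51.4  49. ] [-86.7  61.9]
rail out [526.7  68.3 155. ] [-4.9 73.2]
rail in [526.3  61.6 155. ] [-5.7 66.6]
lid right [529.5 -69.4 137. ] [-11.4 -64.4]
lid left front [520.4  60.5 137. ] [-11.7  65.9]
```

The rail's outer face is at y≈73–75 mm, where 75.5 means shut, so the lid is shut. The well is at (-86.7,-43.5). Moving over it and down.

Request:
move_arm --moves '[{"tx": 17,"ty": 4,"tz": 10,"wx": 0,"wy": 0,"wz": 0,"fingers": 1},{"tx": 17.5,"ty": 4.5,"tz": 20,"wx": 0,"wy": 0,"wz": 0,"fingers": 1},{"tx": 0,"ty": 0,"tz": 30,"wx": 0,"wy": 0,"wz": 0,"fingers": 1},{"tx": 0,"ty": 0,"tz": 30,"wx": 0,"wy": 0,"wz": 0,"fingers": 1},{"tx": 0,"ty": 0,"tz": 30,"wx": 0,"wy": 0,"wz": 0,"fingers": 1},{"tx": 0,"ty": 0,"tz": 30,"wx": 0,"wy": 0,"wz": 0,"fingers": 1},{"tx": 0,"ty": 0,"tz": 20,"wx": 0,"wy": 0,"wz": 0,"fingers": 1},{"tx": 0,"ty": 0,"tz": 13,"wx": 0,"wy": 0,"wz": 0,"fingers": 1},{"tx": 0,"ty": 0,"tz": 0,"wx": 0,"wy": 0,"wz": 0,"fingers": 1},{"tx": 0,"ty": 0,"tz": 0,"wx": 0,"wy": 0,"wz": 0,"fingers": 1}]'

```text
time: 8.68
ee_pos: [453.6, -52.7, 93.8]
tool_rot: [-0.0, 0.999, 0.032, -0.001]
contact_force: [-0.0, 0.0, -0.4]
opening: 0.4
```

```bash
python3 st.py; python3 pic.py wrist pics/w9.png;  python3 pic.py scene pics/s9.png
python3 - <<'E'
import cv2
a=cv2.imread("pics/s9.png"); cv2.imwrite("pics/s9z.png",cv2.resize(a[155:295,190:370],None,fx=4.2,fy=4.2,interpolation=cv2.INTER_CUBIC))
E
```

```text
t 8.68 tip bal -86.1 -42.5 68.8 yaw 3.63 F [-0.   0.  -0.4]
```

View pics/w9.png

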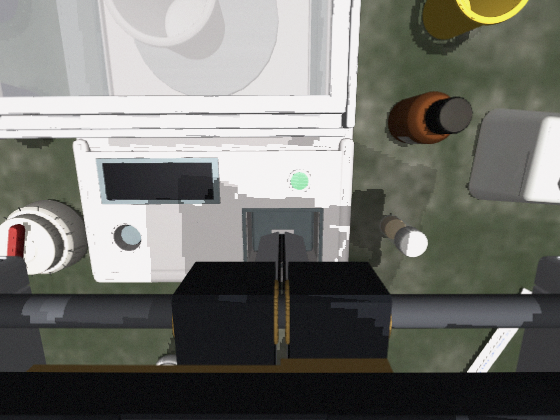

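View pics/s9z.png

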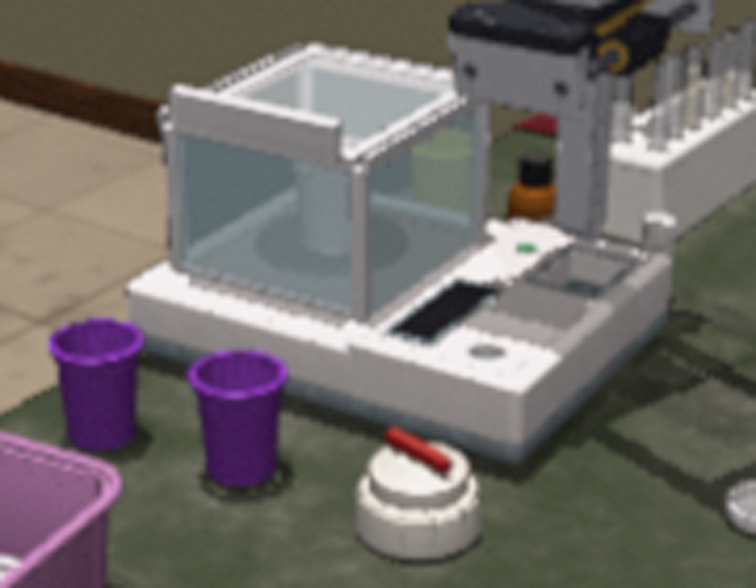

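The wrist view shows the fingertip (u 258–307) inside the well's mouth (u 243–322). Lowering into it.

Request:
move_arm --moves '[{"tx": 0,"ty": 1,"tz": 8,"wx": 0,"wy": 0,"wz": 0,"fingers": 1},{"tx": 0,"ty": 0,"tz": 8,"wx": 0,"wy": 0,"wz": 0,"fingers": 1},{"tx": 0,"ty": 0,"tz": 8,"wx": 0,"wy": 0,"wz": 0,"fingers": 1},{"tx": 0,"ty": 0,"tz": 6,"wx": 0,"wy": 0,"wz": 0,"fingers": 1},{"tx": 0,"ty": 0,"tz": 2,"wx": 0,"wy": 0,"wz": 0,"fingers": 1},{"tx": 0,"ty": 0,"tz": 0,"wx": 0,"wy": 0,"wz": 0,"fingers": 1}]'

```text
time: 9.28
ee_pos: [452.4, -54.5, 61.4]
tool_rot: [-0.0, 1.0, 0.031, -0.001]
contact_force: [0.6, -0.6, 0.3]
opening: 0.8
```

```bash
python3 st.py; python3 pic.py wrist pics/w10.png
```

```text
t 9.28 tip bal -87.3 -44.2 36.4 yaw 3.51 F [ 0.6 -0.6  0.3]
```

View pics/w10.png

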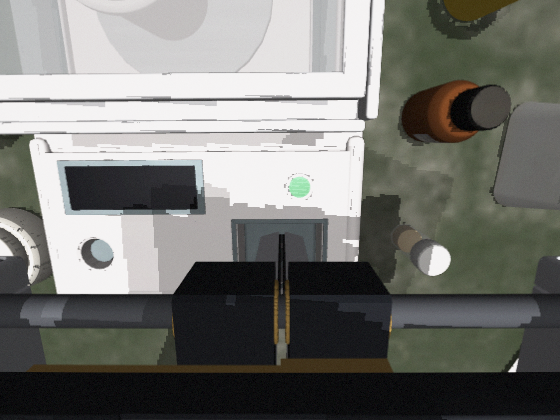

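The tip is in the well, centred and free. Now pressing slowly.

Request:
move_arm --moves '[{"tx": 0,"ty": 0,"tz": 1.5,"wx": 0,"wy": 0,"wz": 0,"fingers": 1},{"tx": 0,"ty": 0,"tz": 1.5,"wx": 0,"wy": 0,"wz": 0,"fingers": 1},{"tx": 0,"ty": 0,"tz": 1.5,"wx": 0,"wy": 0,"wz": 0,"fingers": 1},{"tx": 0,"ty": 0,"tz": 0,"wx": 0,"wy": 0,"wz": 0,"fingers": 1}]'

```text
time: 9.67
ee_pos: [453.7, -54.9, 58.2]
tool_rot: [0.0, 1.0, 0.031, 0.0]
contact_force: [-0.3, 0.7, 2.9]
opening: 0.5
```

Request:
move_arm --moves '[{"tx": 0,"ty": 0,"tz": 1.5,"wx": 0,"wy": 0,"wz": 0,"fingers": 1},{"tx": 0,"ty": 0,"tz": 1.5,"wx": 0,"wy": 0,"wz": 0,"fingers": 1},{"tx": 0,"ty": 0,"tz": 0,"wx": 0,"wy": 0,"wz": 0,"fingers": 1}]'

```text
time: 9.92
ee_pos: [453.7, -54.9, 55.2]
tool_rot: [0.0, 1.0, 0.031, 0.0]
contact_force: [0.4, -0.2, 3.6]
opening: 0.7
```

Request:
move_arm --moves '[{"tx": 0,"ty": 0,"tz": 1.5,"wx": 0,"wy": 0,"wz": 0,"fingers": 1},{"tx": 0,"ty": 0,"tz": 0,"wx": 0,"wy": 0,"wz": 0,"fingers": 1}]'

```text
time: 10.08
ee_pos: [453.8, -54.9, 54.2]
tool_rot: [0.0, 1.0, 0.031, 0.0]
contact_force: [-1.8, 0.3, 7.7]
opening: 0.6
```

Request:
move_arm --moves '[{"tx": 0,"ty": 0,"tz": 1.5,"wx": 0,"wy": 0,"wz": 0,"fingers": 1},{"tx": 0,"ty": 0,"tz": 0,"wx": 0,"wy": 0,"wz": 0,"fingers": 1}]'

```text
time: 10.25
ee_pos: [453.9, -54.9, 53.9]
tool_rot: [0.0, 1.0, 0.031, -0.0]
contact_force: [-4.5, 1.8, 19.4]
opening: 0.6
```

Request:
move_arm --moves '[{"tx": 0,"ty": 0,"tz": 0.5,"wx": 0,"wy": 0,"wz": 0,"fingers": 1},{"tx": 0,"ty": 0,"tz": 0,"wx": 0,"wy": 0,"wz": 0,"fingers": 1},{"tx": 0,"ty": 0,"tz": 0,"wx": 0,"wy": 0,"wz": 0,"fingers": 1},{"tx": 0,"ty": 0,"tz": 0,"wx": 0,"wy": 0,"wz": 0,"fingers": 1},{"tx": 0,"ty": 0,"tz": 0,"wx": 0,"wy": 0,"wz": 0,"fingers": 1},{"tx": 0,"ty": 0,"tz": 0,"wx": 0,"wy": 0,"wz": 0,"fingers": 1},{"tx": 0,"ty": 0,"tz": 0,"wx": 0,"wy": 0,"wz": 0,"fingers": 1},{"tx": 0,"ty": 0,"tz": 0,"wx": 0,"wy": 0,"wz": 0,"fingers": 1}]'

```text
time: 10.92
ee_pos: [453.9, -54.9, 53.8]
tool_rot: [0.0, 1.0, 0.031, 0.0]
contact_force: [-7.3, 0.8, 21.6]
opening: 0.9
```

The key is hard on its stop at about 21 N. I'll ease slightly and hold for over 2 s.

Request:
move_arm --moves '[{"tx": 0,"ty": 0,"tz": -0.5,"wx": 0,"wy": 0,"wz": 0,"fingers": 1},{"tx": 0,"ty": 0,"tz": 0,"wx": 0,"wy": 0,"wz": 0,"fingers": 1},{"tx": 0,"ty": 0,"tz": 0,"wx": 0,"wy": 0,"wz": 0,"fingers": 1},{"tx": 0,"ty": 0,"tz": 0,"wx": 0,"wy": 0,"wz": 0,"fingers": 1},{"tx": 0,"ty": 0,"tz": 0,"wx": 0,"wy": 0,"wz": 0,"fingers": 1},{"tx": 0,"ty": 0,"tz": 0,"wx": 0,"wy": 0,"wz": 0,"fingers": 1},{"tx": 0,"ty": 0,"tz": 0,"wx": 0,"wy": 0,"wz": 0,"fingers": 1},{"tx": 0,"ty": 0,"tz": 0,"wx": 0,"wy": 0,"wz": 0,"fingers": 1},{"tx": 0,"ty": 0,"tz": 0,"wx": 0,"wy": 0,"wz": 0,"fingers": 1},{"tx": 0,"ty": 0,"tz": 0,"wx": 0,"wy": 0,"wz": 0,"fingers": 1}]'

```text
time: 11.75
ee_pos: [453.9, -54.9, 53.9]
tool_rot: [0.0, 1.0, 0.031, 0.0]
contact_force: [-5.3, 1.2, 18.5]
opening: 0.2
```

Request:
move_arm --moves '[{"tx": 0,"ty": 0,"tz": 0,"wx": 0,"wy": 0,"wz": 0,"fingers": 1},{"tx": 0,"ty": 0,"tz": 0,"wx": 0,"wy": 0,"wz": 0,"fingers": 1},{"tx": 0,"ty": 0,"tz": 0,"wx": 0,"wy": 0,"wz": 0,"fingers": 1},{"tx": 0,"ty": 0,"tz": 0,"wx": 0,"wy": 0,"wz": 0,"fingers": 1},{"tx": 0,"ty": 0,"tz": 0,"wx": 0,"wy": 0,"wz": 0,"fingers": 1},{"tx": 0,"ty": 0,"tz": 0,"wx": 0,"wy": 0,"wz": 0,"fingers": 1},{"tx": 0,"ty": 0,"tz": 0,"wx": 0,"wy": 0,"wz": 0,"fingers": 1},{"tx": 0,"ty": 0,"tz": 0,"wx": 0,"wy": 0,"wz": 0,"fingers": 1},{"tx": 0,"ty": 0,"tz": 0,"wx": 0,"wy": 0,"wz": 0,"fingers": 1},{"tx": 0,"ty": 0,"tz": 0,"wx": 0,"wy": 0,"wz": 0,"fingers": 1}]'

```text
time: 12.58
ee_pos: [453.9, -54.9, 53.9]
tool_rot: [0.0, 1.0, 0.031, 0.0]
contact_force: [-5.0, 1.5, 18.4]
opening: 0.2
```

Request:
move_arm --moves '[{"tx": 0,"ty": 0,"tz": 0,"wx": 0,"wy": 0,"wz": 0,"fingers": 1},{"tx": 0,"ty": 0,"tz": 0,"wx": 0,"wy": 0,"wz": 0,"fingers": 1},{"tx": 0,"ty": 0,"tz": 0,"wx": 0,"wy": 0,"wz": 0,"fingers": 1},{"tx": 0,"ty": 0,"tz": 0,"wx": 0,"wy": 0,"wz": 0,"fingers": 1},{"tx": 0,"ty": 0,"tz": 0,"wx": 0,"wy": 0,"wz": 0,"fingers": 1},{"tx": 0,"ty": 0,"tz": 0,"wx": 0,"wy": 0,"wz": 0,"fingers": 1},{"tx": 0,"ty": 0,"tz": 0,"wx": 0,"wy": 0,"wz": 0,"fingers": 1},{"tx": 0,"ty": 0,"tz": 0,"wx": 0,"wy": 0,"wz": 0,"fingers": 1}]'

```text
time: 13.25
ee_pos: [453.8, -54.9, 53.9]
tool_rot: [0.0, 1.0, 0.031, 0.0]
contact_force: [-5.0, 1.1, 19.2]
opening: 0.6
```

```bash
python3 st.py; python3 pic.py wrist pics/w11.png
```

```text
t 13.25 tip bal -85.9 -44.7 28.9 yaw 3.54 F [-5.   1.1 19.2]
```

View pics/w11.png

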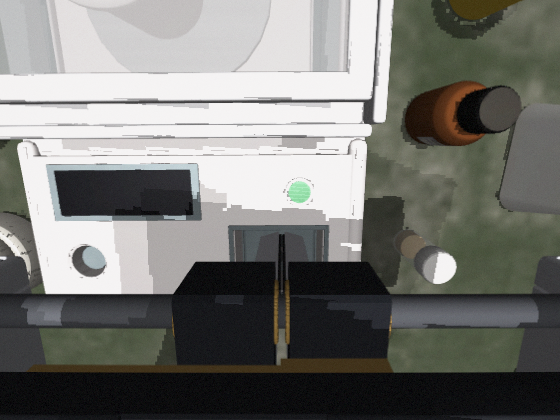

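The key was held on its stop for about 3 s (tip 28.9 mm high, stop at 29). Retracting straight up.

Request:
move_arm --moves '[{"tx": 0,"ty": 0,"tz": -2,"wx": 0,"wy": 0,"wz": 0,"fingers": 1},{"tx": 0,"ty": 0,"tz": -3,"wx": 0,"wy": 0,"wz": 0,"fingers": 1},{"tx": 0,"ty": 0,"tz": -5,"wx": 0,"wy": 0,"wz": 0,"fingers": 1},{"tx": 0,"ty": 0,"tz": -10,"wx": 0,"wy": 0,"wz": 0,"fingers": 1},{"tx": 0,"ty": 0,"tz": -25,"wx": 0,"wy": 0,"wz": 0,"fingers": 1},{"tx": -10,"ty": 0,"tz": -35,"wx": 0,"wy": 0,"wz": 0,"fingers": 1},{"tx": -10,"ty": 0,"tz": -35,"wx": 0,"wy": 0,"wz": 0,"fingers": 1},{"tx": -10,"ty": 0,"tz": -35,"wx": 0,"wy": 0,"wz": 0,"fingers": 1},{"tx": 0,"ty": 0,"tz": -35,"wx": 0,"wy": 0,"wz": 0,"fingers": 1},{"tx": 0,"ty": 0,"tz": -15,"wx": 0,"wy": 0,"wz": 0,"fingers": 1}]'

```text
time: 14.13
ee_pos: [424.7, -57.1, 257.1]
tool_rot: [0.001, 1.0, 0.031, 0.004]
contact_force: [0.4, -1.2, 0.1]
opening: 0.6
```

Request:
move_arm --moves '[{"tx": 0,"ty": 0,"tz": 0,"wx": 0,"wy": 0,"wz": 0,"fingers": 1},{"tx": 0,"ty": 0,"tz": 0,"wx": 0,"wy": 0,"wz": 0,"fingers": 1},{"tx": 0,"ty": 0,"tz": 0,"wx": 0,"wy": 0,"wz": 0,"fingers": 1},{"tx": 0,"ty": 0,"tz": 0,"wx": 0,"wy": 0,"wz": 0,"fingers": 1}]'

```text
time: 14.47
ee_pos: [421.9, -56.0, 249.5]
tool_rot: [-0.001, 1.0, 0.031, -0.002]
contact_force: [0.1, 0.0, -0.5]
opening: 0.5
```

```bash
python3 st.py; python3 pic.py wrist pics/w12.png;  python3 pic.py scene pics/s12.png
python3 - <<'E'
import cv2
a=cv2.imread("pics/s12.png"); cv2.imwrite("pics/s12z.png",cv2.resize(a[155:295,190:370],None,fx=4.2,fy=4.2,interpolation=cv2.INTER_CUBIC))
E
```

```text
t 14.47 tip bal -118.0 -43.7 224.5 yaw 3.52 F [ 0.1  0.  -0.5]
```

View pics/w12.png

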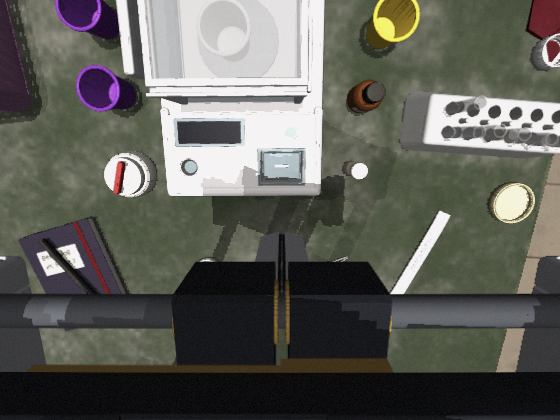

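View pics/s12z.png

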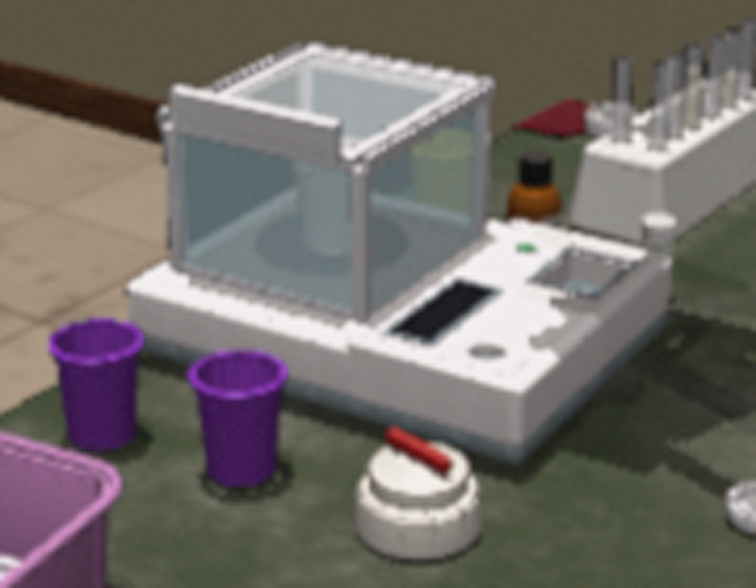

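The lid is still shut, the key is up, the pot is upright, and the balance and neighbours are where they were. Handing in.

```bash
python3 -c "
from rig import manip
print(manip.hand_in())"
```

```text
the job is handed in; nothing more can be done
None
```

I pushed the lid shut, pressed and held the tare key, let it come up, and handed the job in at about 14.5 s. The rig reported no verdict.

- **Lid:** The closed fingertips pushed the rail about 76 mm until it stalled, with the force climbing from 3.3 to 5.3 N. Afterwards the rail face measured about 73 mm out against the nominal 75.5 mm. That reads slightly past shut, which is within the roughly 2 mm calibration error.
- **Tare key:** The fingertip pressed the key onto its stop at 28.9 mm height, where 29 mm is expected. It stayed down for about 3 s at 18–21 N, with about 5–7 N of sideways force on the tool. I then withdrew it straight up.
- **Last views:** In the final pictures the lid is still shut and the key looks up, though I judged its height by eye. The pot is upright. The balance, bottle, vial and timer showed no visible movement, and the arm is clear with about 0 N on the tool.

The first move calls were refused because each row needs every key. Nothing moved, and only 0.2 s had gone by then, all of it on camera pictures. No check failed.

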